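# Slide the drainer from under the soap stack

### The job

Two green soap dishes stand on the plank: by its upright grip, slide the drainer tray out from under the stack of three soap bars, so that the bars drop down and stay stacked in their dish. Then lay that drainer flat on the floor of the aluminium basin for washing and let it go. Leave the drainer under the single bar where it is.

Things in the scene. Friction and masses are not known exactly. Their poses are not given: they have to be found in the camera images.
- drainer_a: Drainer to take: loose green tray under three soap bars, 150 mm long (x), 54 wide (y), 10 thick, 0.09 kg. Origin: middle of underside; z up. Its 30 wide tongue sticks out of the dish's slot to -x (roughly to the robot) and carries an upright fin 12 thick (y), 34 long (x), centred at x = -56 mm, y = 0, top 46 mm above underside. Pulled along its -x it is clear of the dish after 97 mm.
- bar_a2: Top of the stack of three cream soap bars: 86 mm (x, along the drainer's x) by 54 by 20 thick, 0.11 kg. Origin: centre of underside, 54 mm above the plank, 44 once the drainer is out. The dish is fixed on the plank (z = 0): 101 x 68 mm, floor 4 thick (drainer lies on it), posts 64 high, slot 14 high above the floor; its front face is 35 mm beyond the fin's centre.
- basin: Round dented aluminium basin, open on top, fixed. Origin: centre of the underside, on the plank. Flat floor 4 mm thick, about 230 mm across inside; rim 300 mm across, 70 mm high.
- drainer_b: Drainer to leave: just like the other, in an identical green dish, but under a single soap bar. Same origin and axes.

How it is judged:
By the outcome, as a careful person would: the job done as asked, in the order asked, and still so for the second after the job is handed in, with the robot touching nothing.
It also fails if it takes over 45 s, if anything falls off the work surface, if the arm or the gripper's body presses on something with over 40 N, if the wrist force passes 120 N, or if a joint passes its speed limit or range.

### The arm

A 6-joint arm with a two-finger parallel gripper is mounted at the origin on the work surface. World frame = base frame: x ahead of the robot, y to its left, z up, the work surface at z = 0. Lengths are in m, angles in degrees, forces in N, time in s.
With the tool pointing down it reaches from about 0.3 to 0.775 m from the base axis. Payload 14.6 kg.
Tool frame: the origin (TCP) lies midway between the tips of the shut fingers; the grasp point (between the pads) lies 19 mm behind it (manip.hold_point_z is the distance from the TCP to the grasp point, in m); z points along the fingers, y is the line along which they close (so a half turn about z gives the same grasp; the last joint's range is limited). The gripper opens to 85 mm and grips with 20 to 120 N. Pads are 22 mm wide; open, the fingers measure 114 mm over their backs; the gripper's body (76 mm by 85 mm) begins 54 mm behind the grasp point. The pads swing forward as they close: fully open they stand 13 mm farther back than shut.
Start: joints at [73.19, 17.183, 87.147, -0, 75.671, -3.816], TCP at [0.124, 0.536, 0.231] pointing down, gripper open.
Joint ranges: [-173.82, 173.82], [-45.26, 126.66], [13.44, 144.39], [-59.66, 239.66], [0, 175.72], [-146.38, 146.38]. Speed limits (degrees/s): [127.2, 127.2, 147.25, 180, 180, 180].

### API

Orientations are given as a 3x3 rotation matrix whose columns are the frame's x, y, z axes.
In Python, from cell import manip, eyes, order, sense gives the robot as it stands (manip), with the cameras (eyes), the job (order) and the readings as plain functions.
- The arm moves only by the shell command python3 jog.py 'ROWS' [OPENING]. ROWS is a JSON list of rows, 1 to 5 of them, each an object with the fields dx, dy, dz (the shift in m), ax, ay, az (a rotation vector in degrees); a field left out counts as zero; each row shifts and turns the commanded pose from where the row before left it, along the tool's axes as they then stand; what a row does not reach is not made up. A row lasts 1/10 s, in which the tool goes at most 0.05 m and 8.59 degrees, less where a joint would pass 70% of its speed; a pose out of reach is approached as far as the arm can. OPENING is the finger opening in m, set as the command begins (- or left out keeps the last). The fingers move at their own pace and stop on an object; the grip force is fixed at half the most. Time passes only in rows, so rows that do not move let the fingers close. It prints the time, the measured TCP pose, the force, the opening and the grip force at its end. Input that does not fit is refused with a message, and nothing moves.
- sense(): the state, without advancing time (a new reading comes with each control period).
- eyes.capture(name): name is "scene" or "top" or "wrist"; returns a dict with "pixels" (480x640x3 uint8, red, green, blue), "fx", "fy", "cx", "cy" (pixels), "distortion" ([k1, k2, p1, p2, k3] as OpenCV has them; the pictures are not rectified), "T" (4x4, takes a point from camera to world coordinates). Camera axes: x right, y up, looking along -z (the intrinsics and any distortion apply to the point x, -y, -z); pixel columns grow to the right and rows downward; lengths in m; the calibration is good to about 2 mm. A picture is of the moment at which its call begins. There is no depth.
- order.close_job(): hands the job in; it is judged then, once.
The state is a dict: "time_s": time; "joint_pos": joint angles; "joint_vel": joint speeds; "joint_efforts": joint torques, N m; "tcp_pos": TCP position; "tool_rot": TCP orientation; "force": force on the tool from outside, world axes, zero at the start; "ft_torque": the same for the moment, N m; "grip_width": finger opening in m; "gripper_force": force on a finger pad.
Only numpy, scipy, OpenCV 4.12 (cv2) and the standard library are available. Lean on these libraries where they do the work, as an engineer would, in place of code of your own. Each camera call takes 0.05 s, during which the arm holds its last target. There are 200 camera calls.

## Working session

There is one attempt and no reset: what is moved stays moved. The work goes in short steps, Python scripts to look and compute and a shell command to move; the robot and the scene stay as the last step left them, time stands still between calls to the robot, and variables do not carry over. Pictures are saved under pics/ and viewed, at most 10 in all, crops included, and the job is handed in when it is done.

```bash
ls; mkdir -p pics
cat > h.py <<'E'
import numpy as np, cv2
from cell import manip, eyes, order, sense
def cap(n,f):
    c=eyes.capture(n); cv2.imwrite('pics/'+f+'.png',c['pixels'][:,:,::-1]); np.save('pics/'+f+'.npy',c,allow_pickle=True); return c
def load(f): return np.load('pics/'+f+'.npy',allow_pickle=True).item()
def ray(c,uv):
    K=np.array([[c['fx'],0,c['cx']],[0,c['fy'],c['cy']],[0,0,1.]])
    p=cv2.undistortPoints(np.array([[uv]],float),K,np.array(c['distortion'],float))[0,0]
    T=np.array(c['T']); d=T[:3,:3]@np.array([p[0],-p[1],-1]); return T[:3,3],d/np.linalg.norm(d)
def plane(c,uv,z):
    o,d=ray(c,uv); return o+d*(z-o[2])/d[2]
def tri(c1,u1,c2,u2):
    o1,d1=ray(c1,u1);o2,d2=ray(c2,u2)
    s=np.linalg.lstsq(np.array([d1,-d2]).T,o2-o1,rcond=None)[0]
    a=o1+d1*s[0];b=o2+d2*s[1]; return (a+b)/2,np.linalg.norm(a-b)
E
python3 -c "
from h import *
for n in ('scene','top'):
    c=cap(n,n);print(n,np.round(c['T'],3).tolist(),c['fx'],c['distortion'])
s=sense();print(s['tool_rot'],s['tcp_pos'],manip.hold_point_z)"
```

```text
cell.py
jog.py
pics
scene [[0.818, -0.469, 0.332, 0.942], [0.575, 0.68, -0.455, -0.434], [-0.013, 0.563, 0.826, 0.91], [0.0, 0.0, 0.0, 1.0]] 527.3826588845177 [-0.14837059  0.          0.          0.          0.        ]
top [[-0.116, 0.966, -0.232, 0.41], [-0.993, -0.111, 0.031, 0.05], [0.004, 0.234, 0.972, 0.978], [0.0, 0.0, 0.0, 1.0]] 545.1013777196678 [0.04673424 0.         0.         0.         0.        ]
[[-9.74398462e-01  2.24827834e-01 -2.87858624e-04]
 [ 2.24828012e-01  9.74397951e-01 -9.98764827e-04]
 [ 5.59387203e-05 -1.03791359e-03 -9.99999460e-01]] [0.1236114  0.53571127 0.2307763 ] 0.0187
```

View pics/scene.png

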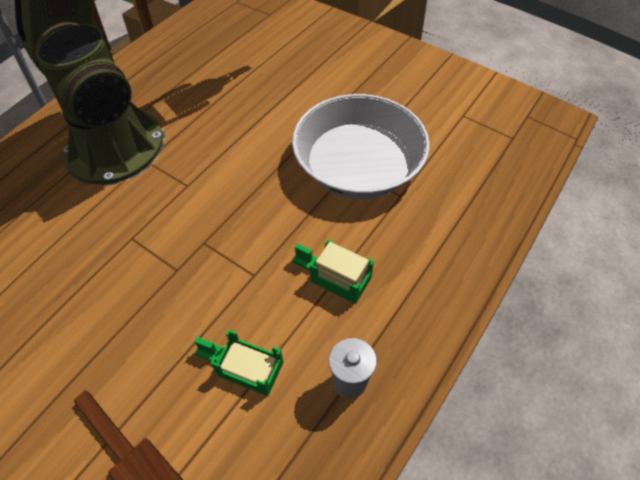

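View pics/top.png

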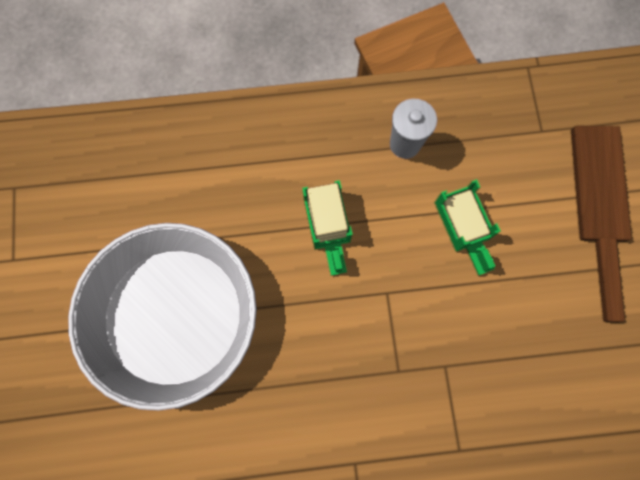

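The three-bar stack is the one nearer the basin: scene about (340,265), top about (328,212), with its fin at scene (304,254) and top (336,260). The single bar is at scene (250,365) and top (468,216). The basin is at scene (361,145) and top (165,315). Next I enlarge the fin area in both views.

```bash
python3 -c "
from h import *
a=cv2.imread('pics/scene.png')[230:310,280:390];b=cv2.imread('pics/top.png')[170:285,280:380]
r=lambda i,f:cv2.resize(i,None,fx=f,fy=f,interpolation=cv2.INTER_CUBIC)
a=r(a,4);b=r(b,3.5)
H=max(a.shape[0],b.shape[0]);o=np.zeros((H,a.shape[1]+b.shape[1],3),np.uint8);o[:a.shape[0],:a.shape[1]]=a;o[:b.shape[0],a.shape[1]:]=b
cv2.imwrite('pics/z.png',o);print(o.shape)
s,t=load('scene'),load('top')
print('fin',tri(s,(304,251),t,(336,264)))
# basin floor/rim
for uv in [(165,315)]: print('rim c',plane(t,uv,.07))
print('bars',tri(s,(343,262),t,(328,211)))
print('fin pl',plane(t,(336,262),.046), plane(s,(304,252),.046))
# basin floor bright ellipse
for n,c in (('s',s),('t',t)):
  g=c['pixels'].astype(int); m=((g.min(2)>195)&(g.max(2)-g.min(2)<25)).astype(np.uint8)
  cs=cv2.findContours(m,0,1)[0]; k=max(cs,key=cv2.contourArea); e=cv2.fitEllipse(k);print(n,e,plane(c,e[0],.004))
"
```

```text
(402, 790, 3)
fin (array([0.57899018, 0.0029563 , 0.02898725]), np.float64(0.005388464980431891))
rim c [0.5180554  0.29265565 0.07      ]
bars (array([0.66780702, 0.0073436 , 0.06334153]), np.float64(0.006023781052884397))
fin pl [0.57761313 0.00145271 0.046     ] [ 0.58906387 -0.00532196  0.046     ]
s ((358.1793518066406, 150.37948608398438), (77.9605484008789, 132.14501953125), 99.49298095703125) [0.50977059 0.31690043 0.004     ]
t ((161.1487274169922, 316.0229187011719), (176.90676879882812, 190.96339416503906), 45.736366271972656) [0.52491503 0.31708826 0.004     ]
```

View pics/z.png

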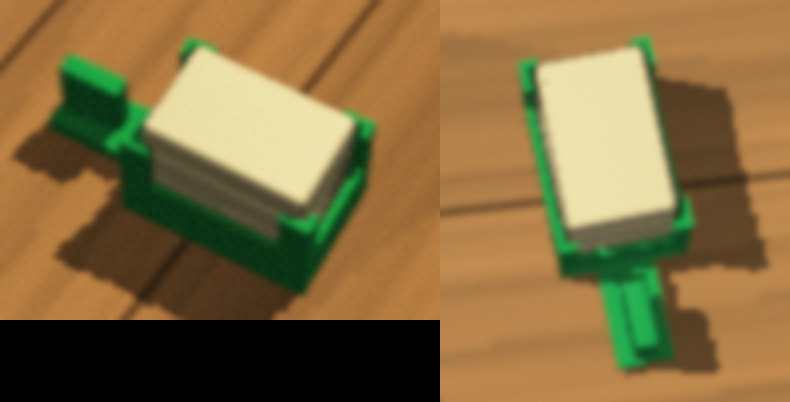

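The zoom shows the three-bar dish. The fin top runs from about scene (297,245) to (312,252), and its centre in the top view is about (337,259). The bar-top corners are sharp in both views, so I triangulate those too.

```bash
python3 -c "
from h import *
s,t=load('scene'),load('top')
S=lambda x,y:(x/4+280-.4,y/4+230-.4)
U=lambda x,y:((x-440)/3.5+280-.4,y/3.5+170-.4)
P={}
for n,a,b in [('f+',(357,120),(537,68)),('f-',(305,207),(643,47)),('n+',(200,45),(568,228)),('n-',(147,125),(676,207)),('fin',(97,76),(640,313)),('finnear',(66,64),(649,347)),('finfar',(126,90),(630,281))]:
  P[n]=tri(s,S(*a),t,U(*b));print(n,np.round(P[n][0],4),round(P[n][1],4),np.round(plane(t,U(*b),.046 if 'fin' in n else .074),4),np.round(plane(s,S(*a),.046 if 'fin' in n else .074),4))
c=sum(P[k][0] for k in ('f+','f-','n+','n-'))/4;print('bar c',c)
for z in ('+','-'):
  d=P['f'+z][0]-P['n'+z][0];print(np.linalg.norm(d),np.degrees(np.arctan2(d[1],d[0])))
for z in 'fn':
  d=P[z+'+'][0]-P[z+'-'][0];print(np.linalg.norm(d),np.degrees(np.arctan2(d[1],d[0]))-90)
"
```

```text
f+ [0.7082 0.0374 0.0699] 0.0019 [0.7061 0.0368 0.074 ] [0.7099 0.0359 0.074 ]
f- [ 0.7133 -0.0161  0.0702] 0.0029 [ 0.711  -0.0169  0.074 ] [ 0.7152 -0.0169  0.074 ]
n+ [0.6243 0.0308 0.0703] 0.0005 [0.6232 0.0307 0.074 ] [0.6258 0.029  0.074 ]
n- [ 0.6292 -0.022   0.0718] 0.0029 [ 0.6277 -0.0228  0.074 ] [ 0.6309 -0.0219  0.074 ]
fin [5.834e-01 2.000e-04 4.570e-02] 0.002 [ 5.827e-01 -5.000e-04  4.600e-02] [0.5842 0.0009 0.046 ]
finnear [ 0.5662 -0.0021  0.0445] 0.0021 [ 0.5652 -0.0028  0.046 ] [ 0.5675 -0.0021  0.046 ]
finfar [0.5998 0.0027 0.0447] 0.0007 [0.5993 0.0025 0.046 ] [0.6006 0.0024 0.046 ]
bar c [0.66874188 0.00751874 0.07058031]
0.08414582753596318 4.470948398310923
0.08431278826634912 3.975250649230431
0.05376744112361112 5.462101876444535
0.05305550626283473 5.31374635209599
```

```bash
cat >> h.py <<'E'
def delta(p,yaw):
    """tool-axis shift now, shift after turning, and turn; yaw = world angle of tool -x"""
    s=sense();R=np.array(s['tool_rot']);d=np.array(p)-s['tcp_pos'];y=np.radians(yaw)
    G=np.array([[-np.cos(y),-np.sin(y),0],[-np.sin(y),np.cos(y),0],[0,0,-1]]).T
    G=np.array([[-np.cos(y),-np.sin(y),0],[-np.sin(y),np.cos(y),0],[0,0,-1]])
    rv=np.degrees(cv2.Rodrigues(R.T@G)[0].ravel())
    print('tcp',np.round(s['tcp_pos'],4),'now',np.round(R.T@d,4),'after turn',np.round(G.T@d,4),'turn',np.round(rv,2))
E
python3 -c "
from h import *
for f in('top','scene'):
  c=load(f);g=c['pixels'].astype(int)
  m=((g.max(2)-g.min(2)<25)&(g.min(2)>70)).astype(np.uint8)
  m=m[:440]; 
  cs=cv2.findContours(m,0,1)[0]
  u0=(165,315) if f=='top' else (361,145)
  k=[q for q in cs if cv2.pointPolygonTest(q,u0,False)>0]
  if not k: print('none');continue
  k=max(k,key=cv2.contourArea);print(f,cv2.boundingRect(k))
  h=cv2.convexHull(k)[:,0,:];P=np.array([plane(c,p,.07)[:2] for p in h.astype(float)],np.float32)*1000
  print(cv2.minEnclosingCircle(P),cv2.fitEllipse(P))
delta((.583,0,.20),5)
"
```

```text
top (69, 224, 188, 186)
((522.6614990234375, 295.4053039550781), 152.62852478027344) ((522.6887817382812, 295.2171325683594), (303.2522277832031, 304.477783203125), 161.01309204101562)
scene (292, 94, 137, 99)
((527.254638671875, 293.53582763671875), 152.86642456054688) ((527.1699829101562, 292.725341796875), (302.3871154785156, 304.5710144042969), 29.423797607421875)
tcp [0.1236 0.5357 0.2308] now [-0.5681 -0.4187  0.0312] after turn [-0.411  -0.5737  0.0308] turn [-6.000e-02 -1.000e-02 -1.799e+01]
```

Both views put the basin centre at about (0.525, 0.294), with the rim measuring 303 mm against 300 given. Now I move above the fin.

```bash
python3 jog.py '[{"az":-6}, {"az":-6}, {"az":-6}]' 0.05 >/dev/null; 
python3 jog.py '[{"dx":-0.026, "dy":-0.036, "dz":0.002}, {"dx":-0.026, "dy":-0.036, "dz":0.002}, {"dx":-0.026, "dy":-0.036, "dz":0.002}, {"dx":-0.026, "dy":-0.036, "dz":0.002}, {"dx":-0.026, "dy":-0.036, "dz":0.002}]'
python3 jog.py '[{"dx":-0.026, "dy":-0.036, "dz":0.002}, {"dx":-0.026, "dy":-0.036, "dz":0.002}, {"dx":-0.026, "dy":-0.036, "dz":0.002}, {"dx":-0.026, "dy":-0.036, "dz":0.002}, {"dx":-0.026, "dy":-0.036, "dz":0.002}]'
python3 jog.py '[{"dx":-0.026, "dy":-0.036, "dz":0.002}, {"dx":-0.026, "dy":-0.036, "dz":0.002}, {"dx":-0.026, "dy":-0.036, "dz":0.002}, {"dx":-0.026, "dy":-0.036, "dz":0.002}, {}]'
python3 -c "
from h import *
cap('wrist','w1');delta((.583,0,.20),5)"
```

```text
time_s: 0.9
tcp_pos: [0.2696, 0.3664, 0.221]
tool_rot: [[-0.996, -0.088, -0.0], [-0.088, 0.996, -0.0], [0.0, -0.0, -1.0]]
force: [1.8, 0.8, -0.0]
grip_width: 0.0501
gripper_force: 0.0
time_s: 1.4
tcp_pos: [0.4149, 0.1983, 0.2111]
tool_rot: [[-0.996, -0.087, -0.0], [-0.087, 0.996, -0.0], [0.0, 0.0, -1.0]]
force: [1.0, 0.7, -0.1]
grip_width: 0.05
gripper_force: 0.0
time_s: 1.9
tcp_pos: [0.5321, 0.0621, 0.2022]
tool_rot: [[-0.997, -0.083, -0.001], [-0.083, 0.997, -0.001], [0.001, -0.0, -1.0]]
force: [-0.1, 1.1, 0.6]
grip_width: 0.0502
gripper_force: 0.0
tcp [0.5309 0.0639 0.2023] now [-0.0466 -0.068   0.0023] after turn [-0.0464 -0.0682  0.0023] turn [ 0.   -0.09 -0.17]
```

View pics/w1.png

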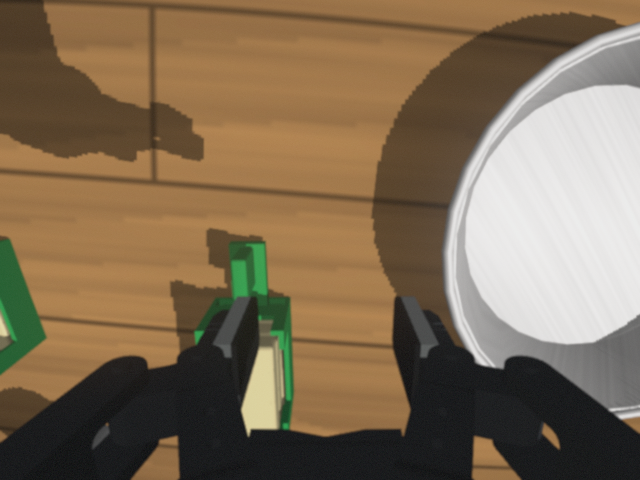

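The wrist view shows the fin at about (245,268), its axis nearly vertical in the image and so parallel to the tool. I move over it, stopping slightly short, and look again.

```bash
python3 jog.py '[{"dx":-0.012, "dy":-0.034}, {"dx":-0.012, "dy":-0.034}, {}, {}]'
python3 -c "
from h import *
c=cap('wrist','w2');delta((.583,0,.20),5)
g=cv2.cvtColor(c['pixels'],cv2.COLOR_RGB2BGR)[150:380,230:430];cv2.imwrite('pics/w2z.png',cv2.resize(g,None,fx=2.6,fy=2.6,interpolation=2))
g=cv2.cvtColor(load('w1')['pixels'],cv2.COLOR_RGB2BGR)[220:320,190:310];cv2.imwrite('pics/w1z.png',cv2.resize(g,None,fx=5,fy=5,interpolation=2))
"
```

```text
time_s: 2.35
tcp_pos: [0.5597, 0.0005, 0.2031]
tool_rot: [[-0.996, -0.087, -0.001], [-0.087, 0.996, 0.0], [0.001, 0.0, -1.0]]
force: [0.7, 1.0, -0.4]
grip_width: 0.05
gripper_force: 0.0
tcp [0.5596 0.001  0.2032] now [-0.0233 -0.003   0.0031] after turn [-0.0233 -0.003   0.0032] turn [ 0.02 -0.03  0.04]
```

View pics/w2z.png

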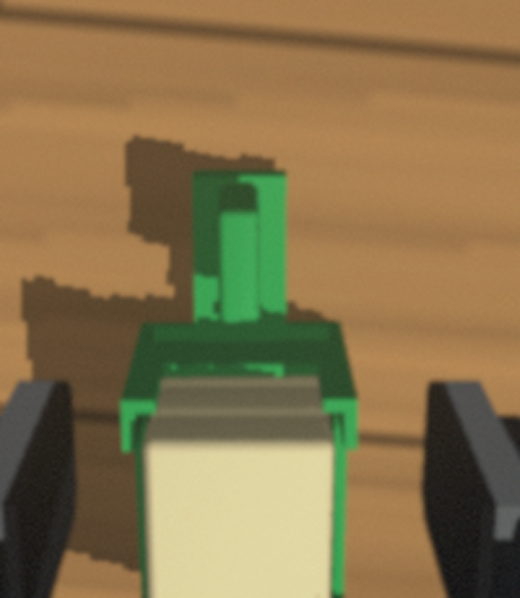

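View pics/w1z.png

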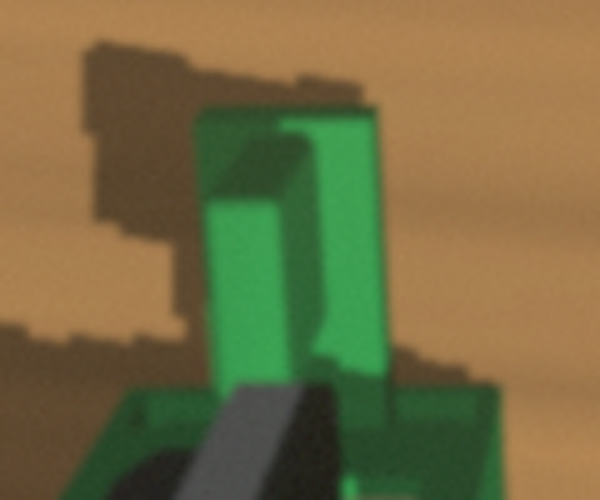

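In the zooms, the fin's near top edge has its middle at w2 (321.9,231.5) and w1 (238.3,260). I triangulate that.

```bash
python3 -c "
from h import *
a,b=load('w1'),load('w2')
print('near edge',tri(a,(238.1,259.7),b,(321.6,231.3)))
n=plane(b,(321.6,231.3),.05);f=plane(b,(321.6,273.3),.05);print(n,f,(n+f)/2,np.linalg.norm(f-n),np.degrees(np.arctan2((f-n)[1],(f-n)[0])))
u=lambda x,y:(x/2.6+230-.3,y/2.6+150-.3)
print('width',np.linalg.norm(plane(b,u(220,230),.05)-plane(b,u(259,230),.05)))
"
```

```text
near edge (array([ 0.5677969 , -0.00255779,  0.04691779]), np.float64(0.0002481613971216947))
[ 0.56711126 -0.00255209  0.05      ] [5.99990943e-01 2.39925084e-04 5.00000000e-02] [ 0.5835511  -0.00115608  0.05      ] 0.03299801031810323 4.853695705216641
width 0.011126147672472787
```

```bash
python3 jog.py '[{"dx":-0.012, "dy":-0.002, "dz":0.03}, {"dx":-0.012, "dy":-0.002, "dz":0.04}, {"dz":0.04}, {"dz":0.03}, {}]' 0.05
python3 -c "
from h import *
delta((.584,-.001,.021),4.9)"
```

```text
time_s: 2.9
tcp_pos: [0.5818, -0.0004, 0.0596]
tool_rot: [[-0.996, -0.089, -0.007], [-0.089, 0.996, 0.001], [0.007, 0.001, -1.0]]
force: [-0.4, 0.2, 0.4]
grip_width: 0.0503
gripper_force: 0.0
tcp [ 5.818e-01 -4.000e-04  5.960e-02] now [-0.0024 -0.0008  0.0386] after turn [-0.0021 -0.0008  0.0386] turn [ 0.07 -0.4   0.2 ]
```

```bash
python3 jog.py '[{"dx":-0.001, "dy":-0.001, "dz":0.015}, {"dx":-0.001, "dz":0.015}, {"dz":0.008}, {}, {}]' 0.05|sed -n '2p;4p'
python3 jog.py '[{}, {}, {}, {}, {}]' 0
python3 jog.py '[{}, {}, {}]' 0
python3 -c "
from h import *
delta((.584,-.001,.021),4.9)"
```

```text
tcp_pos: [0.5867, -0.0028, 0.0257]
force: [-0.3, -0.5, -0.4]
time_s: 3.9
tcp_pos: [0.5868, -0.0027, 0.0259]
tool_rot: [[-0.996, -0.087, 0.001], [-0.087, 0.996, 0.0], [-0.001, -0.0, -1.0]]
force: [-0.8, 1.3, 5.7]
grip_width: 0.0112
gripper_force: 60.3
time_s: 4.2
tcp_pos: [0.5868, -0.0027, 0.0259]
tool_rot: [[-0.996, -0.087, 0.001], [-0.087, 0.996, 0.0], [-0.001, -0.0, -1.0]]
force: [-2.1, 0.4, 5.8]
grip_width: 0.0108
gripper_force: 60.4
tcp [ 0.5868 -0.0027  0.0259] now [0.0026 0.0019 0.0049] after turn [0.0026 0.0019 0.0049] turn [-0.    0.05  0.11]
```

The grip holds but sits 5 mm high, so I reopen, go lower and regrip.

```bash
python3 jog.py '[{}, {}, {"dx":0.002, "dy":0.001, "dz":0.003}, {"dz":0.003}, {}]' 0.04
python3 jog.py '[{}, {}, {}, {}, {}]' 0
python3 jog.py '[{}, {}]' 0
```

```text
time_s: 4.7
tcp_pos: [0.5839, -0.0019, 0.0186]
tool_rot: [[-0.996, -0.087, -0.001], [-0.087, 0.996, 0.0], [0.001, 0.0, -1.0]]
force: [-0.4, -0.2, 0.2]
grip_width: 0.04
gripper_force: 0.0
time_s: 5.2
tcp_pos: [0.5844, -0.002, 0.0194]
tool_rot: [[-0.996, -0.087, 0.0], [-0.087, 0.996, -0.0], [-0.0, -0.0, -1.0]]
force: [-1.2, -1.1, 2.5]
grip_width: 0.0111
gripper_force: 58.5
time_s: 5.4
tcp_pos: [0.5844, -0.002, 0.0194]
tool_rot: [[-0.996, -0.087, 0.0], [-0.087, 0.996, -0.0], [-0.0, -0.0, -1.0]]
force: [-1.6, 0.1, 4.4]
grip_width: 0.0107
gripper_force: 58.7
```

```bash
python3 jog.py '[{"dx":0.005}, {"dx":0.01}, {"dx":0.01}, {"dx":0.01}, {"dx":0.01}]'
python3 -c "
from h import *
delta((.584-.12*.9962,-.002-.12*.087,.0194),5)"
```

```text
time_s: 5.9
tcp_pos: [0.539, -0.0059, 0.0194]
tool_rot: [[-0.996, -0.087, 0.001], [-0.087, 0.996, -0.0], [-0.001, -0.0, -1.0]]
force: [5.7, 0.7, -0.6]
grip_width: 0.011
gripper_force: 58.5
tcp [ 0.539  -0.0059  0.0194] now [ 0.0748  0.     -0.    ] after turn [0.0748 0.     0.    ] turn [-0.01  0.05  0.01]
```

```bash
python3 jog.py '[{"dx":0.015}, {"dx":0.015}, {"dx":0.015}, {"dx":0.015}, {"dx":0.015}]'
python3 jog.py '[{"dx":0.005}, {}, {}]'
python3 -c "
from h import *
a=cap('scene','s2')['pixels'][210:330,200:400,::-1];b=cap('top','t2')['pixels'][150:330,260:440,::-1]
a=cv2.resize(a,(400,240),interpolation=2);b=cv2.resize(b,(400,400),interpolation=2)
o=np.zeros((400,800,3),np.uint8);o[:240,:400]=a;o[:,400:]=b;cv2.imwrite('pics/p2.png',o)
delta((.525,.294,.15),0)"
```

```text
time_s: 6.4
tcp_pos: [0.4631, -0.0124, 0.019]
tool_rot: [[-0.996, -0.087, -0.002], [-0.087, 0.996, 0.0], [0.002, 0.0, -1.0]]
force: [0.7, 1.1, -1.0]
grip_width: 0.0113
gripper_force: 58.6
time_s: 6.7
tcp_pos: [0.4602, -0.0129, 0.0194]
tool_rot: [[-0.996, -0.087, 0.0], [-0.087, 0.996, -0.0], [-0.0, -0.0, -1.0]]
force: [0.2, 0.2, -0.7]
grip_width: 0.0108
gripper_force: 58.6
tcp [ 0.4603 -0.0128  0.0193] now [-0.0913  0.3    -0.1307] after turn [-0.0647  0.3068 -0.1307] turn [-0.    0.01  5.01]
```

View pics/p2.png

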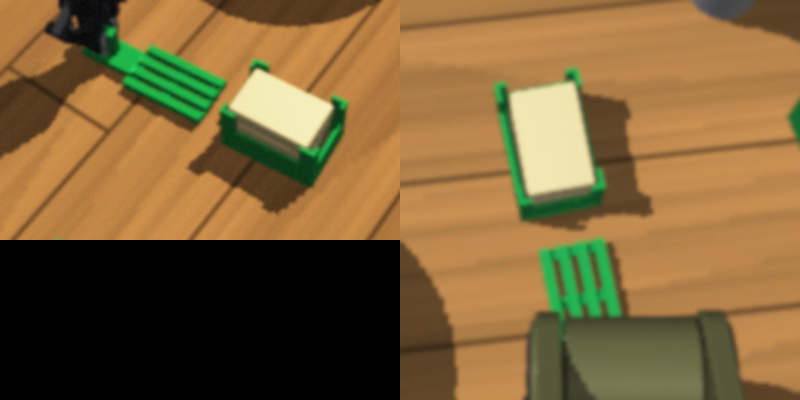

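The drainer is clear of the dish and gripped, at about (170,85) in the scene crop and (585,280) in the top crop. The three bars dropped flat and sit stacked in the dish. Next I lift and carry it to the basin.

```bash
python3 jog.py '[{"dz":-0.02}, {"dz":-0.04}, {"dz":-0.04}, {"dz":-0.04}, {}]' | sed -n '2p;4,6p'
python3 jog.py '[{"dx":-0.003, "dy":0.02}, {"dx":-0.004, "dy":0.035}, {"dx":-0.004, "dy":0.035}, {"dx":-0.004, "dy":0.035}, {"dx":-0.004, "dy":0.035}]'| sed -n '2p;4,6p'
python3 jog.py '[{"dx":-0.004, "dy":0.035}, {"dx":-0.004, "dy":0.035}, {"dx":-0.004, "dy":0.035}, {"dx":-0.004, "dy":0.035}, {}]'
python3 -c "
from h import *
eyes.capture('top');c=cap('wrist','w3')
delta((.469,.289,.0194),5)"
```

```text
tcp_pos: [0.4621, -0.013, 0.1641]
force: [-0.6, -0.7, -1.2]
grip_width: 0.011
gripper_force: 58.6
tcp_pos: [0.4647, 0.1496, 0.1585]
force: [0.4, -0.1, -0.8]
grip_width: 0.0112
gripper_force: 58.6
time_s: 8.3
tcp_pos: [0.468, 0.2923, 0.158]
tool_rot: [[-0.996, -0.09, -0.001], [-0.09, 0.996, 0.0], [0.001, 0.0, -1.0]]
force: [0.7, -0.4, -0.2]
grip_width: 0.0112
gripper_force: 58.7
tcp [0.4682 0.2893 0.1582] now [-0.001  -0.0003  0.1388] after turn [-0.0008 -0.0004  0.1388] turn [-0.04 -0.08  0.08]
```

View pics/w3.png

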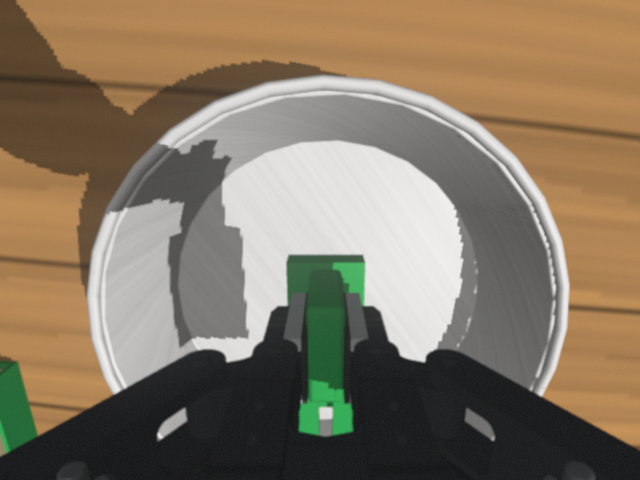

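The drainer hangs level over the basin: the tongue is at about (325,260) and the rim is centred near (329,300). I lower it, finishing in small steps while watching the force.

```bash
python3 jog.py '[{"dz":0.03}, {"dz":0.04}, {"dz":0.03}, {"dz":0.02}, {}]'
python3 jog.py '[{}, {"dz":0.004}, {"dz":0.004}, {}, {}]'| sed -n '2p;4,6p'
```

```text
time_s: 8.9
tcp_pos: [0.4673, 0.2873, 0.0365]
tool_rot: [[-0.996, -0.086, -0.005], [-0.086, 0.996, -0.003], [0.005, -0.002, -1.0]]
force: [-0.1, -0.3, -0.2]
grip_width: 0.0112
gripper_force: 58.7
tcp_pos: [0.4686, 0.2891, 0.0315]
force: [0.7, -0.3, -1.5]
grip_width: 0.0112
gripper_force: 58.7
```

```bash
python3 jog.py '[{"dz":0.004}, {"dz":0.004}, {}, {"dz":0.002}, {}]'| sed -n '2p;4,6p'
python3 jog.py '[{}, {"dz":0.0015}, {}, {}]'| sed -n '2p;4,6p'
```

```text
tcp_pos: [0.4684, 0.289, 0.021]
force: [0.0, -0.0, -0.7]
grip_width: 0.0114
gripper_force: 58.7
tcp_pos: [0.4685, 0.2891, 0.0198]
force: [-0.5, 0.9, -0.4]
grip_width: 0.0109
gripper_force: 58.7
```

```bash
python3 jog.py '[{"dz":0.001}, {}, {}]'| sed -n '2p;4,6p'
python3 jog.py '[{}, {}, {}, {}, {}]' .03| sed -n '2p;4,6p'
python3 jog.py '[{"dz":-0.01}, {"dz":-0.03}, {"dz":-0.04}, {"dz":-0.05}, {"dz":-0.03}]'| sed -n '2p;4,6p'
python3 jog.py '[{"dx":0.04}, {"dx":0.04}, {"dx":0.03}, {}, {}]'| sed -n '1,2p;4,6p'
python3 -c "
from h import *
a=cap('scene','s4')['pixels'][70:330,200:460,::-1];b=cap('top','t4')['pixels'][150:430,50:510,::-1]
a=cv2.resize(a,(360,360),interpolation=2);b=cv2.resize(b,(440,268),interpolation=2)
o=np.zeros((360,800,3),np.uint8);o[:,:360]=a;o[:268,360:]=b;cv2.imwrite('pics/p4.png',o)"
```

```text
tcp_pos: [0.4686, 0.2891, 0.0194]
force: [-3.7, -1.7, 8.4]
grip_width: 0.0113
gripper_force: 60.1
tcp_pos: [0.4685, 0.289, 0.0187]
force: [-0.5, -0.5, 0.1]
grip_width: 0.0298
gripper_force: 0.0
tcp_pos: [0.469, 0.2893, 0.1833]
force: [0.2, -0.1, 1.1]
grip_width: 0.03
gripper_force: 0.0
time_s: 12.1
tcp_pos: [0.359, 0.2797, 0.1798]
force: [-0.3, 0.1, -0.7]
grip_width: 0.0301
gripper_force: 0.0
```

View pics/p4.png

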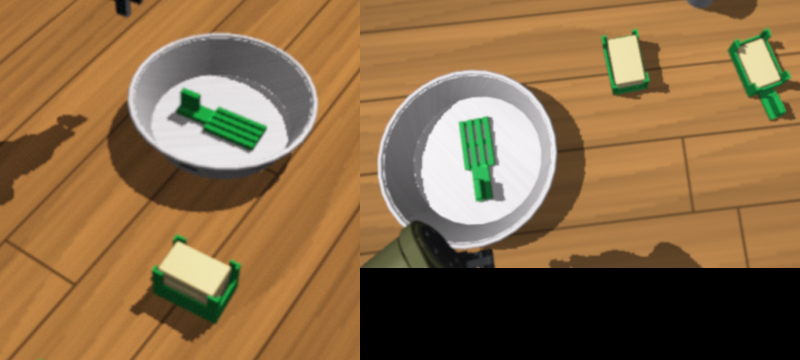

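The drainer lies flat on the basin floor, at about (220,120) in the scene crop and (480,160) in the top crop. The bars are still stacked, the other drainer is where it was, and the gripper is clear.

```bash
python3 -c "
from cell import manip, eyes, order, sense
print(order.close_job())"
```

```text
the job is handed in; nothing more can be done
None
```

The drainer is out and lies flat in the basin, released; the three bars are stacked in their dish, the other drainer is where it was, and the job was handed in after about 12 s of robot time.

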